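Dock the card reader at the salon reception

ROBOT

A 7-joint arm with a two-finger parallel gripper is mounted at the origin on the work surface. World frame = base frame: x ahead of the robot, y to its left, z up, the work surface at z = 0. Lengths are in m, angles in rad, forces in N, time in s.
With the tool pointing down it reaches from about 0.4 to 0.85 m from the base axis. Payload 10.4 kg.
Tool frame: the origin (TCP) lies at the centre of the arm's flange, where the gripper is bolted on; the fingertips stand 173 mm ahead of it and the grasp point (between the pads) lies 155 mm ahead of it; z points along the fingers, y is the line along which they close (so a half turn about z gives the same grasp; the last joint's range is limited). The gripper opens to 85 mm and grips with 20 to 120 N. Pads are 22 mm wide; open, the fingers measure 114 mm over their backs; the gripper's body (76 mm by 85 mm) begins 54 mm behind the grasp point. The pads swing forward as they close: fully open they stand 13 mm farther back than shut.
Start: joints at [-0.023, 0.332, -0.065, 1.46, 0.022, 1.35, -0.088], TCP at [0.625, 0, 0.405] pointing down, gripper open.
Joint ranges: [-2.6, 2.6], [-0.5, 2.12], [-1.47, 1.34], [0.16, 2.42], [-1.27, 4.41], [0.06, 2.06], [-2.6, 2.6]. Speed limits (rad/s): [2.22, 2.22, 2.79, 2.79, 3.14, 3.14, 3.14].

INTERFACE

Orientations are given as a unit quaternion [x, y, z, w].
In Python, from workcell import manip, viewer, finder gives the robot as it stands.
- The arm moves only by the tool arm_command, never from a script. Its argument "plan" is a list of rows, each an object with "dp": the shift along the tool's x, y, z in mm, a list of three; "spin": the turn about the tool's z in rad. A call has 1 to 5 rows; each row shifts and turns the commanded pose from where the row before left it, along the tool's axes as they then stand; what a row does not reach is not made up. A row lasts 1/10 s, in which the tool goes at most 50 mm and 8.59 degrees, less where a joint would pass 70% of its speed; a pose out of reach is approached as far as the arm can. A call is refused whole if a number of a shift passes 50 or a number of a turn 0.15, either way. A call with a gripper value outside its range is refused whole. "grip" is the closure, from -1 (fully open) to 1 (shut), set as the call begins (left out, the last holds). The fingers move at their own pace and stop on an object; "newtons" is the grip in N (left out, the last holds). Time passes only in rows, so rows that do not move let the fingers close. It gives the time, the measured TCP pose, the force, the opening and the grip force at its end, in the units of the state.
- manip.get_obs(): the state, without advancing time (a new reading comes with each control period).
- viewer.camera(name): name is "scene" or "side" or "wrist"; returns the picture (480x640x3 uint8, blue, green, red); there is no depth.
- viewer.camera_params(name): a dict with "vertical_fov" (degrees; the focal length in pixels is half the picture's height over the tangent of half this angle, whatever the lens; pixels are square), "cx", "cy" (the principal point, pixels), "R" (3x3) and "t" (3): a world point X has camera coordinates R X + t; the wrist camera has in their place "T_tool_cam" (4x4, takes a point from camera to tool coordinates, whose origin is the TCP and whose axes are the flange's). Camera axes: x right, y down, z forward; pixel columns grow to the right and rows downward; lengths in m; the calibration is good to about 2 mm. A picture is of the moment at which its call begins: read the wrist's pose just before it. camera_params takes no time and is no camera call.
- manip.hand_in(): hands the job in; it is judged then, once.
Trained networks look in the newest picture that a camera, given by its name, has taken for a name from the list of things; names that differ only in an ending like _2 or _b are one class to them, and where a whole thing is asked for, a point or a joint stands for the part that bears it (a point fixed in the world has none). Each returns a list of dicts, best first, with "score" (0 to 1); they miss things now and then, are a little off and sometimes report something else, mostly with a low value. They report only what shows in the picture. A call takes as long as a camera call. They do not tell look-alikes from the thing itself.
- finder.find_in(camera, thing): "position" ([x, y, z] in m, in world coordinates, good to about 4 mm: the middle of the surface that is visible of it).
The state is a dict: "clock": time; "joint_pos": joint angles; "joint_velocities": joint speeds; "tau": joint torques, N m; "position": TCP position; "ee_rot": TCP orientation; "ft_force": force on the tool from outside, world axes, zero at the start; "torque": the same for the moment, N m; "grip_width": opening from 0.0 (shut) to 1.0 (fully open); "grasp_force": force on a finger pad.
Only numpy, scipy, OpenCV 4.12 (cv2) and the standard library are available. Lean on these libraries where they do the work, as an engineer would, in place of code of your own. Each camera call takes 0.05 s, during which the arm holds its last target. There are 200 camera calls.

TASK

Put the white card reader on the front part of the black counter dock, narrow end of its shoe towards the rails, and slide it in between the two converging dovetail rails until it wedges tight and cannot go further. Let go of it there, and leave the wooden sign and the green round mirror where they stand.

Things in the scene. Friction and masses are not known exactly. Their poses are not given: they have to be found in the camera images.
- reader_centre (a point): Centre of the card reader's upright white puck: 18 mm thick (x; grip it so, from above), 66 wide (y), 66 high (z), screen on +x face, 0.3 kg. 57 mm below is the underside of its dark steel dovetail shoe: 80 mm long (x), centred under the puck, 14 high, 72 wide at the tail (-x), tapering to 44 at the nose (+x), sides leaning in 25 degrees. Stands on the desk, nose roughly away from the robot.
- dock_home (a point): Where the reader's centre is when wedged home (shoe tail flush with the rails' mouth), 67 mm above the desk; x = sliding-in direction, z up. The mouth is at x = -40 mm here, the plate's near edge at -150. Rails overhang: lower the shoe on to the plate with its centre 70 to 105 mm short of home. Loosen the grip and push the puck's back with a finger: it slides under 2 N, the taper centres it (8 mm off is fine); 15 N wedges it.
- dock: The dock, fixed to the desk: a black plate 200 mm (x) x 124 (y) x 10 thick; its near half (-x) a flat open blue pad, its far half carrying two aluminium rails 82 mm long that converge along +x, inner faces undercut to match the shoe, tops up to 32 mm above the desk. Origin: centre of the plate's underside; home lies 50 mm further along +x.
- sign_centre (a point): Small blank sign, a bystander: an upright wooden block 18 x 66 x 66 mm with a paper face. It stands on the same kind of dark steel dovetail shoe as the card reader. The point is the centre of the block, 57 mm above the shoe's underside.
- mirror_centre (a point): Small round mirror in a green frame, a bystander: an upright disc 66 mm across and 18 mm thick. It stands on the same kind of dark steel dovetail shoe as the card reader. The point is the centre of the disc, 57 mm above the shoe's underside.
Not all that is in view belongs to the job. Leave any purple or turquoise look-alike of the part that bears reader_centre alone. Leave any orange look-alike of the dock alone.

How it is judged:
On the way:
1. the reader stands on the dock's plate, short of home, in line with the rails (x of reader_centre in the frame of dock_home between -0.14 and -0.02 m and y of reader_centre in the frame of dock_home between -0.025 and 0.025 m and z of reader_centre in the frame of dock_home between -0.008 and 0.009 m), for 0.1 s.
At the end, for the whole second after the job is handed in: The reader stands in the dock, upright (within 7 degrees), wedged between the rails: at most 8 mm short of its home point along the way, within 6 mm sideways and 5 mm in height, in line within 10 degrees (x of reader_centre in the frame of dock_home between -0.008 and 0.012 m and y of reader_centre in the frame of dock_home between -0.006 and 0.006 m and z of reader_centre in the frame of dock_home between -0.005 and 0.005 m and angle between the x axis of reader_centre and the x axis of dock_home, either way round below 0.17 rad and angle between reader_centre's own z axis and vertical below 0.12 rad); the robot touches nothing.
It fails at once if the sign is moved more than 30 mm from where it stood (distance of sign_centre from where it was at the start of the episode above 0.03 m).
It fails at once if the mirror is moved more than 30 mm from where it stood (distance of mirror_centre from where it was at the start of the episode above 0.03 m).
It also fails if it takes over 42 s, if anything falls off the work surface, if the arm or the gripper's body presses on something with over 40 N, if the wrist force passes 120 N, or if a joint passes its speed limit or range.

## Working session

There is one attempt and no reset: what is moved stays moved. The work goes in short steps, Python scripts to look and compute and a tool call to move; the robot and the scene stay as the last step left them, time stands still between calls to the robot, and variables do not carry over. Pictures are saved under pics/ and viewed, at most 10 in all, crops included, and the job is handed in when it is done.

Besides the shell and the picture viewer there is one more tool, called after "Request:" as a command line: name --argument value ..., lists and objects as JSON in quotes. arm_command: Moves the arm, as the interface text tells. Its arguments: {"type":"object","properties":{"plan":{"type":"array","items":{"type":"object","properties":{"dp":{"type":"array","items":{"type":"number"}},"spin":{"type":"number"}}}},"grip":{"type":"number"},"newtons":{"type":"number"}},"required":["plan"]}

```bash
mkdir -p pics; cat > h.py <<'E'
import numpy as np,cv2
from workcell import manip,viewer,finder
from scipy.spatial.transform import Rotation as Ro
def cam(n):
    o=manip.get_obs(); im=viewer.camera(n); p=viewer.camera_params(n)
    f=240/np.tan(np.radians(p["vertical_fov"])/2)
    if "R" in p: R=np.array(p["R"]);t=np.array(p["t"])
    else:
        T=np.eye(4);T[:3,:3]=Ro.from_quat(o["ee_rot"]).as_matrix();T[:3,3]=o["position"]
        W=np.linalg.inv(T@np.array(p["T_tool_cam"]));R=W[:3,:3];t=W[:3,3]
    return im,(f,p["cx"],p["cy"],R,t)
def px(c,X):
    f,cx,cy,R,t=c;q=R@np.array(X)+t;return np.array([f*q[0]/q[2]+cx,f*q[1]/q[2]+cy])
def ray(c,uv,z):
    f,cx,cy,R,t=c;d=R.T@np.array([(uv[0]-cx)/f,(uv[1]-cy)/f,1]);o=-R.T@t
    return o+d*(z-o[2])/d[2]
E
python3 - <<'E'
from h import *
o=manip.get_obs();print(o["position"],o["ee_rot"],o["clock"])
for n in("scene","side"):
    im,c=cam(n);cv2.imwrite(f"pics/{n}1.png",im)
    print(n,-c[3].T@c[4])
    for t in("reader_centre","dock","sign_centre","mirror_centre"):
        print(t,[(np.round(d["position"],3),round(d["score"],2),px(c,d["position"]).round()) for d in finder.find_in(n,t)])
E
```

```text
[ 6.24868768e-01 -5.28851457e-06  4.03930632e-01] [ 7.07096821e-01  7.07116396e-01 -5.21309066e-04 -4.65232570e-04] 0.0
scene [ 0.84928199 -0.48788816  0.58033218]
reader_centre [(array([0.393, 0.092, 0.019]), 0.87, array([273., 243.])), (array([0.435, 0.23 , 0.035]), 0.84, array([324., 213.])), (array([0.329, 0.362, 0.034]), 0.63, array([316., 177.]))]
dock [(array([0.623, 0.461, 0.006]), 0.95, array([438., 204.])), (array([0.598, 0.006, 0.011]), 0.72, array([337., 310.]))]
sign_centre [(array([0.596, 0.258, 0.013]), 0.58, array([394., 239.]))]
mirror_centre [(array([ 0.466, -0.249,  0.016]), 0.68, array([176., 375.]))]
side [ 0.05816329 -0.70594556  0.58309248]
reader_centre [(array([0.329, 0.363, 0.044]), 0.92, array([189., 200.])), (array([0.372, 0.089, 0.039]), 0.75, array([259., 255.]))]
dock [(array([0.587, 0.002, 0.01 ]), 0.61, array([382., 258.])), (array([0.586, 0.464, 0.011]), 0.61, array([276., 172.]))]
sign_centre [(array([0.587, 0.262, 0.041]), 0.94, array([315., 192.])), (array([0.421, 0.232, 0.042]), 0.18, array([252., 215.]))]
mirror_centre [(array([ 0.442, -0.255,  0.032]), 0.98, array([404., 357.]))]
```

View pics/scene1.png

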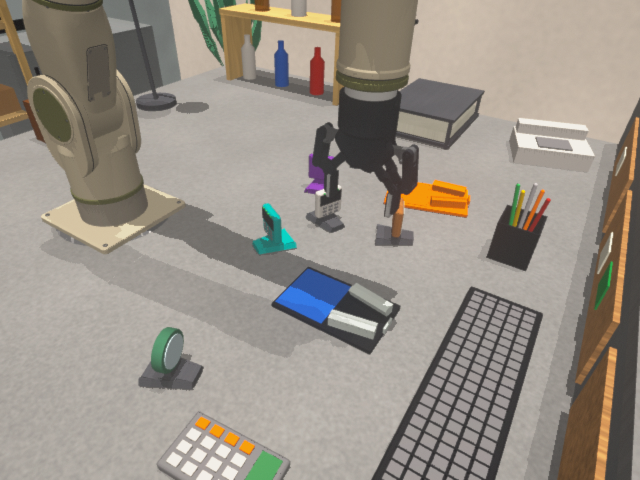

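View pics/side1.png

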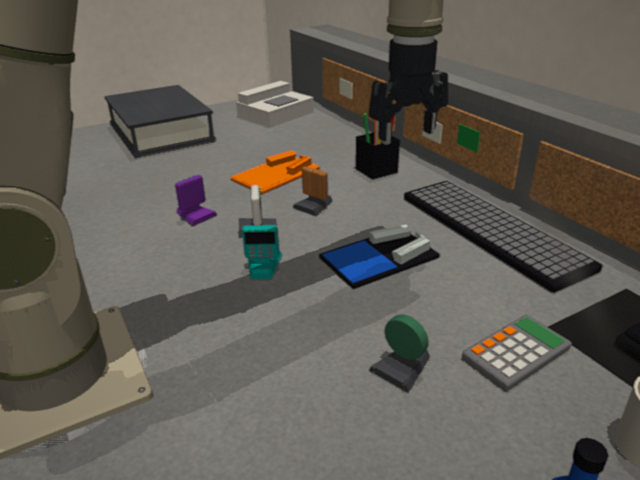

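The scene view shows the white reader at (328,205), turquoise and purple look-alikes at (273,240) and (318,172), the black dock at (337,307), the sign at (397,222), and the mirror at (168,352). The side view agrees: the reader is edge-on at (257,208) and the dock is at (380,255).

```bash
python3 - <<'E'
from h import *
im,c=cam("wrist");cv2.imwrite("pics/wrist1.png",im)
print("wrist",-c[3].T@c[4],c[3][2])
for t in("reader_centre","dock"):
    print(t,[(np.round(d["position"],3),round(d["score"],2),px(c,d["position"]).round()) for d in finder.find_in("wrist",t)])
im,c=cam("scene")
for uv in [(274,305),(312,269),(399,304),(368,343)]: print(ray(c,uv,.01).round(3))
i=im[150:260,270:420];cv2.imwrite("pics/crop1.png",np.hstack([cv2.resize(i,None,fx=4,fy=4,interpolation=2)]))
E
```

```text
wrist [0.62551133 0.07518151 0.37395234] [ 5.35688987e-04 -2.90142005e-01 -9.56983453e-01]
reader_centre [(array([0.394, 0.11 , 0.017]), 0.96, array([82., 93.]))]
dock [(array([0.592, 0.019, 0.01 ]), 0.79, array([288., 184.]))]
[ 0.497 -0.045  0.01 ]
[0.5   0.077 0.01 ]
[0.684 0.083 0.01 ]
[ 0.678 -0.029  0.01 ]
```

View pics/wrist1.png

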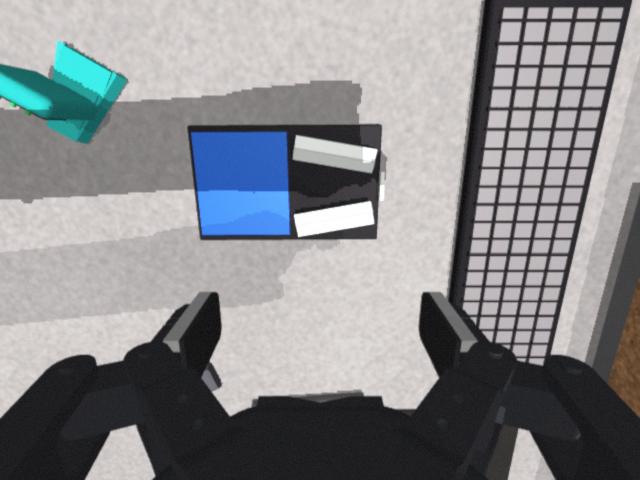

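View pics/crop1.png

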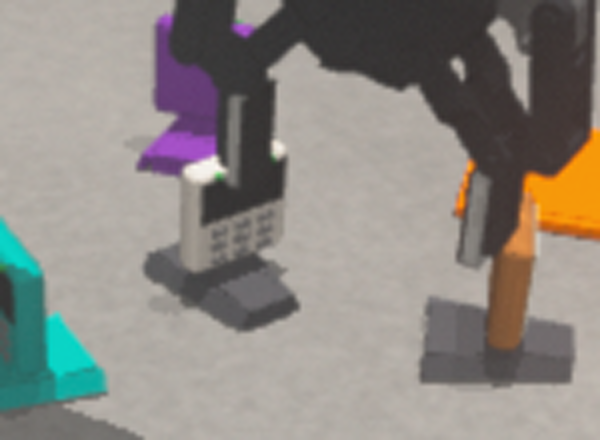

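The wrist view has the dock plate corners at (190,126), (382,125), (377,238) and (202,238), with the rails on the right so it slides along world +x. The crop shows the reader with its shoe nose pointing right and down, towards the scene camera. Next I'll move the wrist camera over the reader.

Request:
arm_command --plan '[{"dp": [33,-28,0]},{"dp": [33,-28,0]},{"dp": [33,-28,0]},{"dp": [33,-28,0]},{"dp": [33,-28,0]}]'

```text
invalid input at $.plan[0]: expected keys dp, spin
```

Request:
arm_command --plan '[{"dp": [33,-28,0]},{"dp": [33,-28,0]},{"dp": [0,0,0]},{"dp": [0,0,0]}]'

```text
invalid input at $.plan[0]: expected keys dp, spin
```

```bash
python3 - <<'E'
from h import *
o=manip.get_obs();print(o["position"],o["ee_rot"],o["clock"])
im,c=cam("wrist");cv2.imwrite("pics/wrist2.png",im)
for t in("reader_centre","sign_centre"):
    print(t,[(np.round(d["position"],3),round(d["score"],2),px(c,d["position"]).round()) for d in finder.find_in("wrist",t)])
print("dock")
p=viewer.camera_params("wrist");print({k:p[k] for k in p if k!="T_tool_cam"})
# dock corners from first picture (tool at start pose)
T=np.eye(4);T[:3,:3]=Ro.from_quat([ 7.07096821e-01,7.07116396e-01,-5.21309066e-04,-4.65232570e-04]).as_matrix();T[:3,3]=[.62486877,0,.40393]
W=np.linalg.inv(T@np.array(p["T_tool_cam"]));c0=c[:3]+(W[:3,:3],W[:3,3])
for uv in [(190,126),(382,125),(377,238),(202,238)]: print(ray(c0,uv,.01).round(4))
E
```

```text
[ 6.25010335e-01 -3.10670020e-06  4.04737884e-01] [7.07107678e-01 7.07105883e-01 3.41284751e-05 3.91036236e-05] 0.7
reader_centre [(array([0.395, 0.109, 0.01 ]), 0.9, array([88., 95.]))]
sign_centre []
dock
{'vertical_fov': 70.46850136100815, 'cx': 319.6919326934347, 'cy': 232.98083420584697}
[0.4928 0.079  0.01  ]
[0.6885 0.08   0.01  ]
[ 0.6893 -0.0408  0.01  ]
[ 0.493  -0.0409  0.01  ]
```

View pics/wrist2.png

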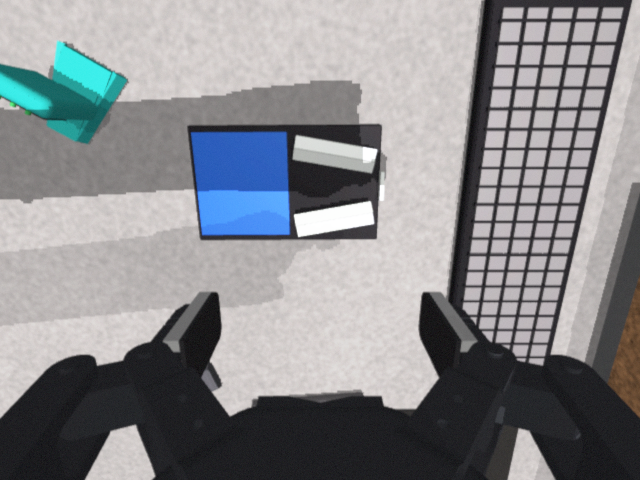

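The move was refused because "spin" is required, so the picture is unchanged. The dock corners come out at 196 x 120 mm, centred at (0.591, 0.019) with yaw about 0, which is close to the true size.

Request:
arm_command --plan '[{"dp": [33,-28,0],"spin": 0},{"dp": [33,-28,0],"spin": 0},{"dp": [33,-28,0],"spin": 0},{"dp": [33,-28,0],"spin": 0},{"dp": [33,-28,0],"spin": 0}]'

```text
clock: 1.35
position: [0.4837, 0.1662, 0.4049]
ee_rot: [0.707, 0.707, 0.0, 0.0]
ft_force: [0.7, 0.2, -0.1]
grip_width: 0.999
grasp_force: 0.0
```

Request:
arm_command --plan '[{"dp": [33,-28,0],"spin": 0},{"dp": [33,-28,0],"spin": 0},{"dp": [0,0,0],"spin": 0},{"dp": [0,0,0],"spin": 0}]'

```text
clock: 1.75
position: [0.4286, 0.2315, 0.405]
ee_rot: [0.706, 0.708, 0.0, 0.0]
ft_force: [0.3, -0.1, -0.0]
grip_width: 1.0
grasp_force: 0.0
```

```bash
python3 - <<'E'
from h import *
o=manip.get_obs();print(o["position"],o["ee_rot"],o["clock"])
im,c=cam("wrist");cv2.imwrite("pics/wrist3.png",im)
for t in("reader_centre","sign_centre"):
    print(t,[(np.round(d["position"],3),round(d["score"],2),px(c,d["position"]).round()) for d in finder.find_in("wrist",t)])
E
```

```text
[0.42856926 0.23154006 0.40501021] [7.06368237e-01 7.07844445e-01 2.60580854e-04 2.97239241e-04] 1.75
reader_centre [(array([0.385, 0.12 , 0.045]), 0.93, array([279., 310.])), (array([0.338, 0.37 , 0.054]), 0.9, array([212.,  52.])), (array([0.578, 0.276, 0.048]), 0.69, array([477., 164.])), (array([0.426, 0.248, 0.012]), 0.58, array([317., 188.]))]
sign_centre [(array([0.582, 0.275, 0.049]), 0.75, array([481., 166.]))]
```

View pics/wrist3.png

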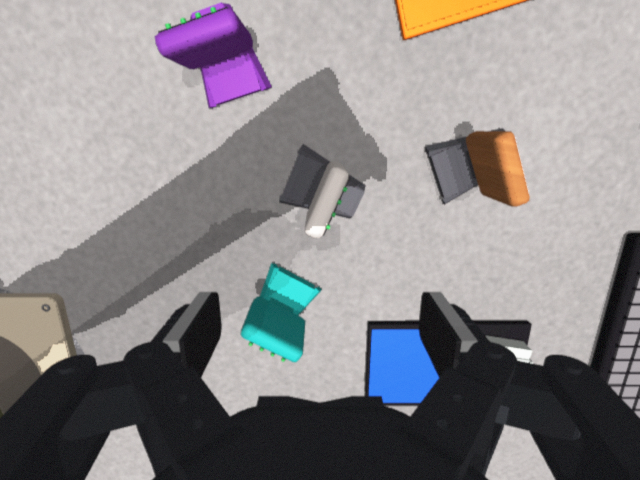

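The reader is at about (325,195), nose pointing right and slightly down in the image (yaw about -25°), with clear space around it.

```bash
python3 - <<'E'
from h import *
im,c=cam("wrist")
for z,l in[(0.,[(304,146),(281,203),(350,218),(365,184)]),(.014,[(304,146),(281,203),(350,218),(365,184)]),(.09,[(330,168),(348,172),(326,238),(306,231)])]:
    P=np.array([ray(c,uv,z) for uv in l])[:,:2];print(P.round(4).tolist(),P.mean(0).round(4))
def draw(x,y,a):
    R=np.array([[np.cos(a),-np.sin(a)],[np.sin(a),np.cos(a)]])
    w=lambda p,z:px(c,[*(R@p+[x,y]),z])
    return [np.array([w(p,z) for p in q]) for q,z in (([(-.04,.036),(-.04,-.036),(.04,-.022),(.04,.022)],0.),([(-.009,.033),(.009,.033),(.009,-.033),(-.009,-.033)],.09))]
for a in(-.35,-.45): print(a,[d.round().tolist() for d in draw(.434,.235,a)])
i=im[110:270,220:430]; cv2.imwrite("pics/r_raw.png",cv2.resize(i,None,fx=3.5,fy=3.5,interpolation=2))
E
```

```text
[[0.414, 0.2887], [0.3873, 0.2268], [0.4649, 0.2093], [0.4806, 0.2479]] [0.4367 0.2432]
[[0.4146, 0.2893], [0.3889, 0.2297], [0.4637, 0.2129], [0.4787, 0.25]] [0.4365 0.2455]
[[0.4391, 0.275], [0.4541, 0.2716], [0.436, 0.2143], [0.4186, 0.2208]] [0.437  0.2454]
-0.35 [[[299.0, 152.0], [279.0, 213.0], [349.0, 225.0], [364.0, 189.0]], [[327.0, 175.0], [347.0, 183.0], [320.0, 252.0], [301.0, 246.0]]]
-0.45 [[[304.0, 150.0], [277.0, 209.0], [346.0, 228.0], [364.0, 193.0]], [[331.0, 176.0], [351.0, 185.0], [317.0, 252.0], [298.0, 244.0]]]
```

View pics/r_raw.png

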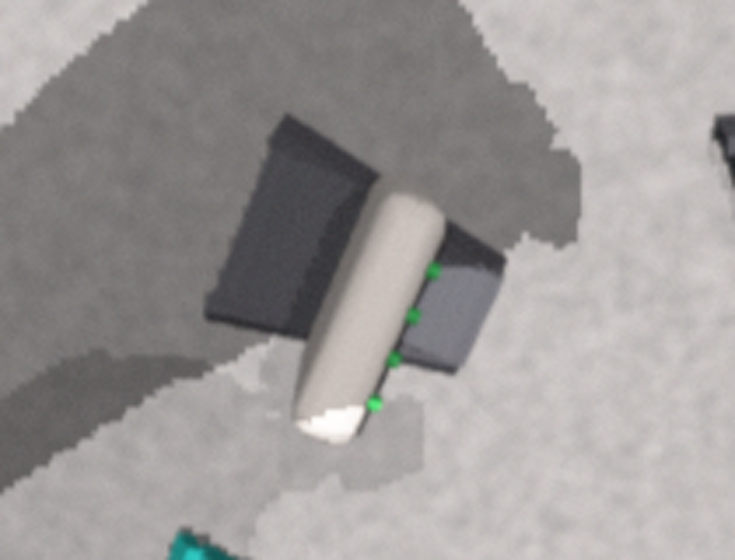

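Request:
arm_command --plan '[{"dp": [12.5,8.5,0],"spin": 0},{"dp": [0,0,30],"spin": 0.13},{"dp": [0,0,30],"spin": 0.13},{"dp": [0,0,30],"spin": 0.13},{"dp": [0,0,0],"spin": 0}]' --grip -1

```text
clock: 2.45
position: [0.437, 0.242, 0.3111]
ee_rot: [0.832, 0.555, -0.003, -0.0]
ft_force: [-0.5, 0.2, -0.1]
grip_width: 1.0
grasp_force: 0.0
```

```bash
python3 - <<'E'
from h import *
o=manip.get_obs();print(o["position"],o["clock"],Ro.from_quat(o["ee_rot"]).as_matrix().round(4)[:,1])
im,c=cam("wrist")
def draw(x,y,a,im):
    R=np.array([[np.cos(a),-np.sin(a)],[np.sin(a),np.cos(a)]])
    w=lambda p,z:px(c,[*(R@p+[x,y]),z])
    for q,z in (([(-.04,.036),(-.04,-.036),(.04,-.022),(.04,.022)],0.),([(-.009,.033),(.009,.033),(.009,-.033),(-.009,-.033)],.09)):
        cv2.polylines(im,[np.array([w(p,z) for p in q]).round().astype(int)],True,(0,0,255),1)
draw(.437,.244,-.395,im)
cv2.imwrite("pics/w4.png",im)
E
```

```text
[0.43700538 0.24201726 0.31106724] 2.45 [ 0.9235 -0.3835 -0.0041]
```

View pics/w4.png

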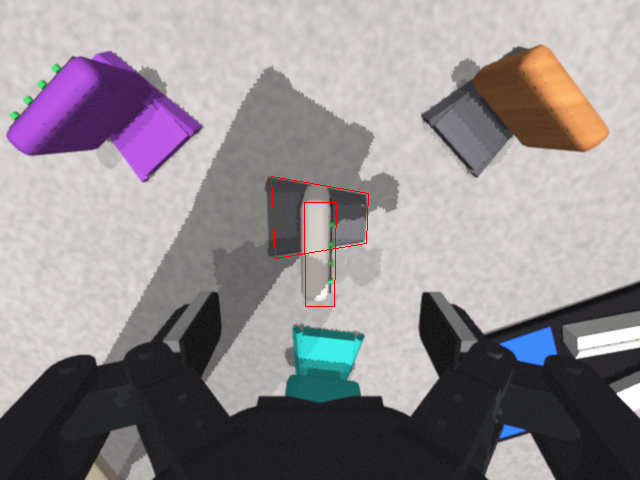

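The model outline sits over the reader at (317,240), about 2 px off and squared with the gripper. Going down to grasp.

Request:
arm_command --plan '[{"dp": [2,-1,40],"spin": 0.005},{"dp": [0,0,36],"spin": 0},{"dp": [0,0,20],"spin": 0},{"dp": [0,0,0],"spin": 0}]'

```text
clock: 2.9
position: [0.4375, 0.2452, 0.2179]
ee_rot: [0.831, 0.556, -0.001, -0.0]
ft_force: [-1.2, 0.0, 0.5]
grip_width: 1.0
grasp_force: 0.0
```

Request:
arm_command --plan '[{"dp": [0,0,0],"spin": 0},{"dp": [0,0,0],"spin": 0},{"dp": [0,0,0],"spin": 0},{"dp": [0,0,0],"spin": 0},{"dp": [0,0,0],"spin": 0}]' --grip 1 --newtons 40

```text
clock: 3.4
position: [0.4375, 0.246, 0.2195]
ee_rot: [0.832, 0.555, 0.001, 0.0]
ft_force: [-1.8, 0.9, 1.3]
grip_width: 0.203
grasp_force: 39.6
```

Request:
arm_command --plan '[{"dp": [0,0,-30],"spin": 0},{"dp": [0,0,-40],"spin": 0},{"dp": [0,0,-35],"spin": -0.13},{"dp": [0,0,0],"spin": -0.13},{"dp": [0,0,0],"spin": -0.135}]'

```text
clock: 3.9
position: [0.4374, 0.2458, 0.3248]
ee_rot: [0.705, 0.709, 0.001, 0.0]
ft_force: [-0.7, 0.4, -2.9]
grip_width: 0.204
grasp_force: 40.1
```

Request:
arm_command --plan '[{"dp": [-37,19,0],"spin": 0},{"dp": [-38,19,0],"spin": 0},{"dp": [-38,19,0],"spin": 0},{"dp": [-38,19,0],"spin": 0},{"dp": [-38,19,0],"spin": 0}]'

```text
clock: 4.4
position: [0.5326, 0.055, 0.3236]
ee_rot: [0.707, 0.707, -0.0, -0.0]
ft_force: [0.8, 0.6, -2.9]
grip_width: 0.211
grasp_force: 40.1
```

Request:
arm_command --plan '[{"dp": [-37,19,0],"spin": 0},{"dp": [0,0,0],"spin": 0},{"dp": [0,0,0],"spin": 0}]'

```text
clock: 4.7
position: [0.5513, 0.0188, 0.3232]
ee_rot: [0.708, 0.706, -0.0, -0.0]
ft_force: [0.2, 1.3, -2.7]
grip_width: 0.206
grasp_force: 40.2
```

```bash
python3 - <<'E'
from h import *
o=manip.get_obs();print(o["position"],o["clock"],Ro.from_quat(o["ee_rot"]).as_matrix().round(4).tolist(),o["grip_width"])
im,c=cam("wrist");cv2.imwrite("pics/w5.png",im)
for t in("reader_centre","dock"):
    print(t,[(np.round(d["position"],3),round(d["score"],2),px(c,d["position"]).round()) for d in finder.find_in("wrist",t)])
E
```

```text
[0.55131096 0.01879966 0.32316278] 4.7 [[0.0021, 1.0, -0.0012], [1.0, -0.0021, -0.0], [-0.0, -0.0012, -1.0]] 0.2058317004518563
reader_centre [(array([0.391, 0.111, 0.037]), 0.84, array([ 91., 105.])), (array([0.55 , 0.032, 0.161]), 0.62, array([316., 283.]))]
dock [(array([0.619, 0.037, 0.01 ]), 0.58, array([399., 200.]))]
```

View pics/w5.png

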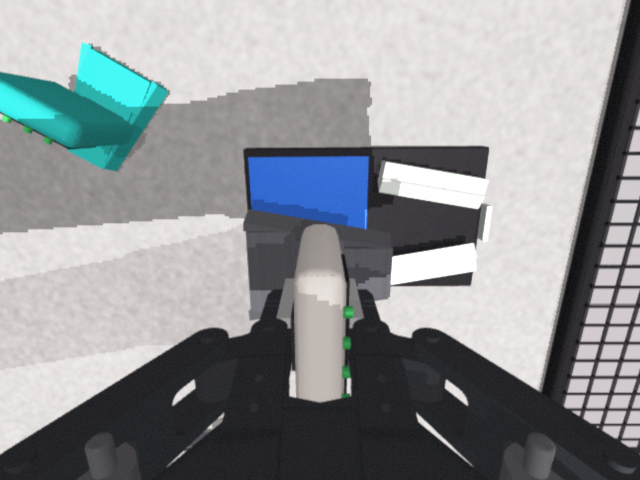

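The reader is held upright, nose at (390,265) towards the rails, over the dock's pad. Now I'll check the held offset and the dock again from these corners.

```bash
python3 - <<'E'
from h import *
im,c=cam("wrist")
for n,z,l in[("shoe",.1037,[(245,213),(250,319),(390,298),(392,233)]),("dock",.01,[(245,149),(488,147),(471,286)]),("puck",.1937,[(294,380),(350,380)])]:
    print(n,[ray(c,uv,z).round(4)[:2].tolist() for uv in l])
E
```

```text
shoe [[0.5087, 0.0509], [0.5076, -0.0177], [0.5949, -0.0029], [0.5935, 0.0391]]
dock [[0.4909, 0.0815], [0.6873, 0.0835], [0.6897, -0.0397]]
puck [[0.5424, 0.0123], [0.5621, 0.0124]]
```

Reader is 89 mm short of home and about 2 mm low in y. Lowering.

Request:
arm_command --plan '[{"dp": [2,0,30],"spin": 0},{"dp": [0,0,35],"spin": 0},{"dp": [0,0,20],"spin": 0},{"dp": [0,0,4],"spin": 0},{"dp": [0,0,0],"spin": 0}]'

```text
clock: 5.4
position: [0.5512, 0.0224, 0.2348]
ee_rot: [0.707, 0.708, -0.0, -0.0]
ft_force: [0.6, 0.9, -1.8]
grip_width: 0.209
grasp_force: 40.2
```

Request:
arm_command --plan '[{"dp": [0,0,2],"spin": 0},{"dp": [0,0,2],"spin": 0},{"dp": [0,0,1],"spin": 0},{"dp": [0,0,0],"spin": 0}]'

```text
clock: 5.8
position: [0.5514, 0.0217, 0.2301]
ee_rot: [0.707, 0.707, 0.0, 0.0]
ft_force: [1.0, -0.2, -2.7]
grip_width: 0.208
grasp_force: 40.2
```

Request:
arm_command --plan '[{"dp": [0,0,1],"spin": 0},{"dp": [0,0,1],"spin": 0},{"dp": [0,0,0],"spin": 0}]'

```text
clock: 6.1
position: [0.5519, 0.0217, 0.2295]
ee_rot: [0.707, 0.707, 0.001, 0.001]
ft_force: [-5.4, -0.7, 13.3]
grip_width: 0.204
grasp_force: 42.3
```

Contact with the plate at the expected height. Loosening the grip to about 30 mm.

Request:
arm_command --plan '[{"dp": [0,0,0],"spin": 0},{"dp": [0,0,0],"spin": 0},{"dp": [0,0,0],"spin": 0}]' --grip 0.3

```text
clock: 6.4
position: [0.5514, 0.0217, 0.2278]
ee_rot: [0.707, 0.707, 0.0, 0.0]
ft_force: [0.3, -0.6, -0.0]
grip_width: 0.35
grasp_force: 0.0
```

Request:
arm_command --plan '[{"dp": [0,10,0],"spin": 0},{"dp": [0,10,0],"spin": 0},{"dp": [0,10,0],"spin": 0},{"dp": [0,0,0],"spin": 0}]'

```text
clock: 6.8
position: [0.5828, 0.0218, 0.2277]
ee_rot: [0.707, 0.707, 0.0, 0.0]
ft_force: [-1.0, 0.2, 0.4]
grip_width: 0.352
grasp_force: 0.0
```

```bash
python3 - <<'E'
from h import *
im,c=cam("scene")
cv2.imwrite("pics/s6.png",cv2.resize(im[220:360,250:430],None,fx=4,fy=4,interpolation=2))
im,c=cam("wrist");cv2.imwrite("pics/w6.png",im)
hsv=cv2.cvtColor(im,cv2.COLOR_BGR2HSV)
m=cv2.inRange(hsv,(50,120,60),(70,255,255));n,_,s,ce=cv2.connectedComponentsWithStats(m)
print([(ce[i].round(1).tolist(),int(s[i,4])) for i in range(1,n) if s[i,4]>15])
E
```

```text
[([339.1, 315.1], 111), ([338.5, 346.2], 97), ([337.3, 375.7], 84)]
```

The reader is sliding with about 1 N and stays straight. Continuing.

Request:
arm_command --plan '[{"dp": [0,10,0],"spin": 0},{"dp": [0,10,0],"spin": 0},{"dp": [0,10,0],"spin": 0},{"dp": [0,10,0],"spin": 0},{"dp": [0,0,0],"spin": 0}]'

```text
clock: 7.4
position: [0.6227, 0.0217, 0.2277]
ee_rot: [0.707, 0.707, 0.0, 0.0]
ft_force: [0.1, -0.6, 0.2]
grip_width: 0.349
grasp_force: 0.0
```

Request:
arm_command --plan '[{"dp": [0,5,0],"spin": 0},{"dp": [0,5,0],"spin": 0},{"dp": [0,4,0],"spin": 0},{"dp": [0,0,0],"spin": 0}]'

```text
clock: 7.8
position: [0.6358, 0.0217, 0.2278]
ee_rot: [0.707, 0.707, 0.0, 0.0]
ft_force: [-0.1, 0.1, 0.4]
grip_width: 0.347
grasp_force: 0.0
```

Request:
arm_command --plan '[{"dp": [0,3,0],"spin": 0},{"dp": [0,3,0],"spin": 0},{"dp": [0,2,0],"spin": 0},{"dp": [0,0,0],"spin": 0}]'

```text
clock: 8.2
position: [0.6436, 0.0217, 0.2278]
ee_rot: [0.707, 0.707, 0.0, 0.0]
ft_force: [0.2, -1.2, -0.2]
grip_width: 0.346
grasp_force: 0.0
```

Request:
arm_command --plan '[{"dp": [0,2,0],"spin": 0},{"dp": [0,2,0],"spin": 0},{"dp": [0,0,0],"spin": 0}]'

```text
clock: 8.5
position: [0.6458, 0.0218, 0.2276]
ee_rot: [0.707, 0.707, -0.002, -0.002]
ft_force: [-15.6, -0.5, 11.8]
grip_width: 0.355
grasp_force: 8.0
```

Request:
arm_command --plan '[{"dp": [0,2,0],"spin": 0},{"dp": [0,0,0],"spin": 0}]'

```text
clock: 8.7
position: [0.6466, 0.0219, 0.2275]
ee_rot: [0.707, 0.707, -0.004, -0.003]
ft_force: [-27.2, -2.7, 18.9]
grip_width: 0.35
grasp_force: 13.5
```

It stopped hard at TCP x = 0.646, where predicted, with 27 N. Backing off, opening and rising.

Request:
arm_command --plan '[{"dp": [0,-5,0],"spin": 0},{"dp": [0,-3,0],"spin": 0},{"dp": [0,0,0],"spin": 0},{"dp": [0,0,0],"spin": 0}]' --grip -0.3

```text
clock: 9.1
position: [0.6416, 0.0218, 0.2279]
ee_rot: [0.707, 0.707, 0.0, 0.0]
ft_force: [0.8, -0.2, 0.1]
grip_width: 0.649
grasp_force: 0.0
```

Request:
arm_command --plan '[{"dp": [0,0,-20],"spin": 0},{"dp": [0,0,-40],"spin": 0},{"dp": [0,0,-40],"spin": 0},{"dp": [0,0,-40],"spin": 0},{"dp": [0,0,0],"spin": 0}]'

```text
clock: 9.6
position: [0.6427, 0.0218, 0.3745]
ee_rot: [0.707, 0.707, 0.004, 0.003]
ft_force: [-0.1, -0.5, -0.4]
grip_width: 0.651
grasp_force: 0.0
```

```bash
python3 - <<'E'
from h import *
o=manip.get_obs();print(o["position"],o["ft_force"],o["clock"])
a,c=cam("scene")
for t in("reader_centre","sign_centre","mirror_centre"):
    print(t,[(np.round(d["position"],3),round(d["score"],2)) for d in finder.find_in("scene",t)])
b,_=cam("wrist")
A=cv2.resize(a[200:360,240:440],(750,600))[:, :];A=cv2.resize(A,(400,320));B=cv2.resize(b,(400,300))
cv2.imwrite("pics/fin.png",np.hstack([A[:300],B]))
E
```

```text
[0.64271074 0.02184711 0.37452978] [-0.06686051 -0.45107254 -0.40067292] 9.6
reader_centre [(array([0.641, 0.01 , 0.055]), 0.75), (array([0.393, 0.093, 0.016]), 0.59), (array([0.339, 0.364, 0.048]), 0.56)]
sign_centre [(array([0.595, 0.263, 0.013]), 0.97)]
mirror_centre [(array([ 0.463, -0.252,  0.016]), 0.82)]
```

View pics/fin.png

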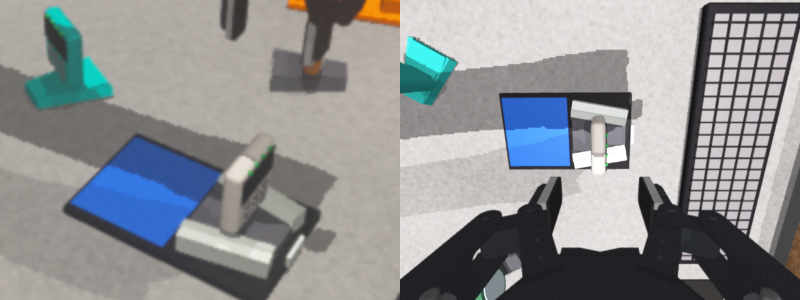

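The reader stands upright between the rails with its tail flush at the mouth, the gripper is clear above it, and the sign and mirror have not moved.

```bash
python3 -c "
from workcell import manip
print(manip.hand_in())"
```

```text
the job is handed in; nothing more can be done
None
```

I handed the job in with the white card reader wedged tight in the dock (it stopped hard at the home point under 27 N), gripper clear, sign and mirror where they stood, about 10 s on the clock; no verdict came back.

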